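# Set out three exhibits for the evidence photograph

## Robot

A 7-joint arm with a two-finger parallel gripper is mounted at the origin on the work surface. World frame = base frame: x ahead of the robot, y to its left, z up, the work surface at z = 0. Lengths are in m, angles in rad, forces in N, time in s.
With the tool pointing down it reaches from about 0.4 to 0.925 m from the base axis. Payload 4.1 kg.
Tool frame: the origin (TCP) lies on the front face of the gripper's body, between the roots of the fingers; the fingertips stand 73 mm ahead of it and the grasp point (between the pads) lies 54 mm ahead of it; z points along the fingers, y is the direction in which the jaws open and shut (so a half turn about z gives the same grasp; the last joint's range is limited). The gripper opens to 85 mm and grips with 20 to 120 N. Pads are 22 mm wide; open, the fingers measure 114 mm over their backs; the gripper's body (76 mm by 85 mm) begins 54 mm behind the grasp point. The pads swing forward as they close: fully open they stand 13 mm farther back than shut.
Start: joints at [1.019, 0.398, 0.045, 1.537, -0.019, 1.207, -0.051], TCP at [0.284, -0.585, 0.304] pointing down, gripper open.
Joint ranges: [-2.82, 2.82], [-0.49, 2.23], [-1.37, 1.46], [0, 2.46], [-1.36, 4.5], [0.23, 2], [-2.94, 2.94]. Speed limits (rad/s): [2.57, 2.57, 3.14, 3.14, 3.14, 3.14, 3.14].

## Interface

Orientations are given as a 3x3 rotation matrix whose columns are the frame's x, y, z axes.
In Python, from bench import robot, read_camera, sign_off gives the robot as it stands.
- The arm moves only by the tool carry_out, never from a script. Its argument "deltas" is a list of rows, each an object of numbers: "fingers": the closure in counts, from 0 (fully open) to 255 (shut); "dx", "dy", "dz": the shift along the world's x, y, z in cm; "ax", "ay", "az": the turn, a rotation vector about the world's x, y, z in rad. A call has 1 to 12 rows; each row shifts and turns the commanded pose from where the row before left it; what a row does not reach is not made up. A row lasts 1/12 s, in which the tool goes at most 41.7 mm and 7.16 degrees, less where a joint would pass 70% of its speed; a pose out of reach is approached as far as the arm can. A call with a gripper value outside its range is refused whole. The fingers move at their own pace and stop on an object; "squeeze" is the grip in N (left out, the last holds). Time passes only in rows, so rows that do not move let the fingers close. It gives the time, the measured TCP pose, the force and the opening at its end, in the units of the state.
- robot.get_obs(): the state, without advancing time (a new reading comes with each control period).
- read_camera(name): name is "side" or "top"; returns a dict with "frame" (420x560x3 uint8, red, green, blue), "fx", "fy", "cx", "cy" (pixels), "rvec" (rotation vector, rad) and "tvec" (3), from world to camera coordinates, as OpenCV has them. Camera axes: x right, y down, z forward; pixel columns grow to the right and rows downward; lengths in m; the calibration is good to about 2 mm. A picture is of the moment at which its call begins. There is no depth.
- sign_off(): hands the job in, once; it reports no verdict.
The state is a dict: "time": time; "joints": joint angles; "joint_vel": joint speeds; "joint_efforts": joint torques, N m; "ee_pos": TCP position; "tool_rot": TCP orientation; "wrist_force": force on the tool from outside, world axes, zero at the start; "moment": the same for the moment, N m; "width": finger opening in m.
Only numpy, scipy, OpenCV 4.12 (cv2) and the standard library are available. Lean on these libraries where they do the work, as an engineer would, in place of code of your own. Each camera call takes 0.05 s, during which the arm holds its last target.

## Task

Set out the exhibits for the evidence photograph: lay the radio flat, face up, directly left of the scale bar and parallel to it, its antenna pointing to the bar's red end, the radio's body (antenna not counted) centred on the bar's length and a gap of about 2 cm between them; stand the black tub directly behind the yellow marker (the side away from its black panel), centred on it with a gap of about 2 cm; and stand the red tub midway between the two tan tubs and in line with them. Left and behind are as the robot sees them, square to the bar and the marker. Keep the tubs upright, and do not disturb the tan tubs or anything else on the table.

Things in the scene. Friction and masses are not known exactly. Their poses are not given: they have to be found in the camera images.
- red: red plastic tub, 60 mm diameter, 90 mm tall (straight body to 78 mm, then a lid 55 mm wide), standing upright; origin at the centre of its underside, z up. Exhibit to be placed between the tan tubs. Starts to the right of the black-and-white scale bar. About 0.25 kg.
- black: black plastic tub, 60 mm diameter, 90 mm tall (straight body to 78 mm, then a lid 55 mm wide), standing upright; origin at the centre of its underside, z up, grey lid. Exhibit to be placed behind the yellow marker. Starts between the two tan tubs, not exactly in the middle. About 0.25 kg.
- radio: grey handheld radio lying flat, screen and keys up: body 120 x 55 x 34 mm (x, y, z) with a stub antenna 16 mm thick that stands 50 mm out of its +x end, 14 mm to +y of the middle. Origin at the centre of the body's underside (antenna not counted), x towards the antenna, z up. About 0.22 kg. Starts lying behind the yellow marker.
- radio_antenna (a point): tip of the radio's antenna, 110 mm from the radio's origin along its x
- tan_a: one tan cardboard tub, 60 mm diameter, 90 mm tall (straight body to 78 mm, then a lid 55 mm wide), standing upright; origin at the centre of its underside, z up; stands on a thin blue sheet together with tan_b. Its y axis points to the centre of tan_b, 178 to 190 mm away. Loose; leave it alone. 0.5 kg.
- tan_b: the other tan cardboard tub, 60 mm diameter, 90 mm tall (straight body to 78 mm, then a lid 55 mm wide), standing upright; origin at the centre of its underside, z up. Loose; leave it alone. 0.5 kg.
- marker: yellow tent-shaped evidence marker, fixed: 60 mm deep (x), 90 mm wide (y), 70 mm tall, ridge along y. Its front, with a black panel, faces -x (towards the robot, up to about 20 degrees off); behind it is +x. Origin at the centre of its underside.
- bar: flat scale bar, white with black squares, fixed on the table: 200 mm long (x), 30 mm wide (y), 3 mm thick. Its +x end is red and points away from the robot (up to about 15 degrees off); its left long side is +y. Origin at the centre of its underside.
- mug: bystander: blue mug, 76 mm wide plus a handle, 90 mm tall, near the robot; origin at the centre of its underside
- stapler: bystander: red stapler, 120 x 36 x 45 mm, near the robot; origin at the centre of its underside, x along it
- bottle: bystander: amber bottle, 60 mm diameter, 170 mm tall, beyond the work area; origin at the centre of its underside
- can: bystander: bare metal can, 60 mm diameter, 150 mm tall, beyond the work area; origin at the centre of its underside
- tape: bystander: roll of brown tape lying flat, 100 mm diameter, 48 mm tall, at the far edge; origin at the centre of its underside
Not all that is in view belongs to the job. Leave any green look-alike of the black alone.

How it is judged:
By the outcome, as a careful person would: the job done as asked, in the order asked, and still so for the second after the job is handed in, with the robot touching nothing.
It also fails if it takes over 72 s, if anything falls off the work surface, if the arm or the gripper's body presses on something with over 40 N, if the wrist force passes 120 N, or if a joint passes its speed limit or range.

## Working session

There is one attempt and no reset: what is moved stays moved. The work goes in short steps, Python scripts to look and compute and a tool call to move; the robot and the scene stay as the last step left them, time stands still between calls to the robot, and variables do not carry over. Pictures are saved under pics/ and viewed, and the job is handed in when it is done.

Besides the shell and the picture viewer there is one more tool, called after "Request:" by a JSON object that holds its "fn" and its "kwargs", one argument or row to a line. carry_out: Moves the arm, as the interface text tells. Its arguments: {"type":"object","properties":{"deltas":{"type":"array"},"squeeze":{"type":"number"}},"required":["deltas"]}

```bash
ls; mkdir -p pics; python3 - <<'E'
from bench import robot, read_camera
import cv2,json
o=robot.get_obs();print({k:o[k] for k in('time','ee_pos','tool_rot','width','wrist_force')})
for n in('top','side'):
    c=read_camera(n);cv2.imwrite(f'pics/{n}0.png',c['frame'][:,:,::-1]);print(n,[c[k] for k in('fx','fy','cx','cy','rvec','tvec')])
E
```

```text
pics
{'time': 0.0, 'ee_pos': array([ 0.28414442, -0.58404671,  0.30286307]), 'tool_rot': array([[ 8.99201260e-01,  4.37534135e-01, -9.87497758e-04],
       [ 4.37535226e-01, -8.99199658e-01,  1.70316870e-03],
       [-1.42763200e-04, -1.96355650e-03, -9.99998062e-01]]), 'width': 0.08530754214712188, 'wrist_force': array([-0.44039707, -1.00349971, -0.43035549])}
top [456.7003742561599, 456.7003742561599, 276.3239089563785, 202.2803824058035, array([ 2.18434686, -2.19279143,  0.11438884]), array([8.52812041e-04, 5.57622524e-01, 1.21749492e+00])]
side [475.40897687781217, 475.40897687781217, 276.02539629126045, 211.55104329791203, array([ 0.69252087, -2.69252467,  0.99320754]), array([0.46450396, 0.22259061, 1.23102519])]
```

View pics/top0.png

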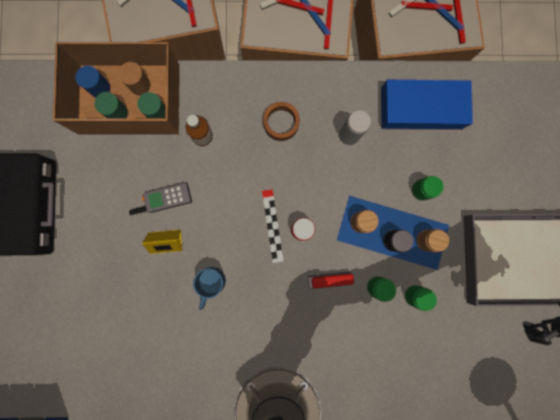

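View pics/side0.png

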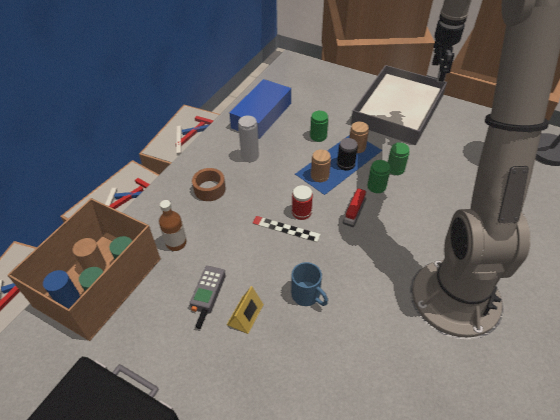

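```bash
cat > h.py <<'E'
import numpy as np,cv2
from bench import robot, read_camera
def geo(c):
    R=cv2.Rodrigues(np.array(c['rvec']))[0];t=np.array(c['tvec']);return R,t
def px2w(c,uv,z):
    R,t=geo(c);uv=np.atleast_2d(np.array(uv,float))
    d=np.c_[(uv[:,0]-c['cx'])/c['fx'],(uv[:,1]-c['cy'])/c['fy'],np.ones(len(uv))]@R
    o=-R.T@t
    return o+d*((z-o[2])/d[:,2])[:,None]
def w2px(c,p):
    R,t=geo(c);K=np.array([[c['fx'],0,c['cx']],[0,c['fy'],c['cy']],[0,0,1.]])
    return cv2.projectPoints(np.atleast_2d(np.array(p,float)),np.array(c['rvec'],float),t,K,None)[0].reshape(-1,2)
def crop(c,name,x0,y0,x1,y1,s):
    cv2.imwrite(name,cv2.resize(c['frame'][y0:y1,x0:x1,::-1],None,fx=s,fy=s,interpolation=cv2.INTER_CUBIC))
E
python3 - <<'E'
from h import *
c=read_camera('top')
crop(c,'pics/t1.png',120,170,220,270,6)
crop(c,'pics/t2.png',250,170,470,310,3.6)
c=read_camera('side')
crop(c,'pics/s1.png',160,240,340,350,4)
for n in('top','side'):
    c=read_camera(n);R,t=geo(c);print(-R.T@t)
E
```

```text
[0.45404819 0.02474378 1.25954971]
[0.08195376 0.77233453 1.08513431]
```

View pics/t1.png

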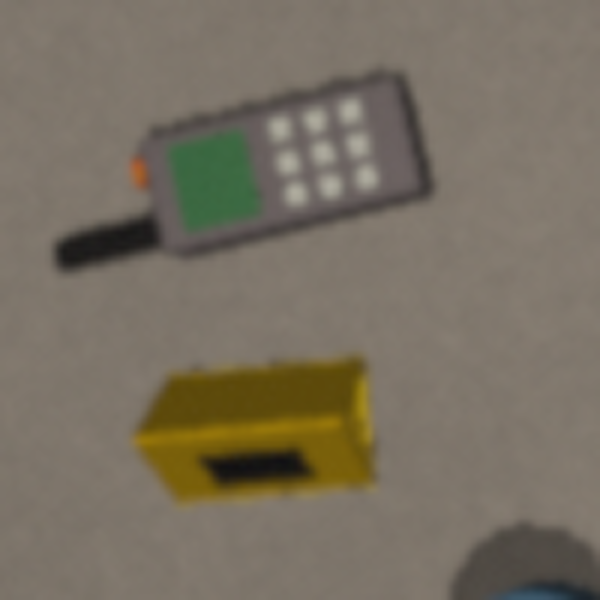

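View pics/t2.png

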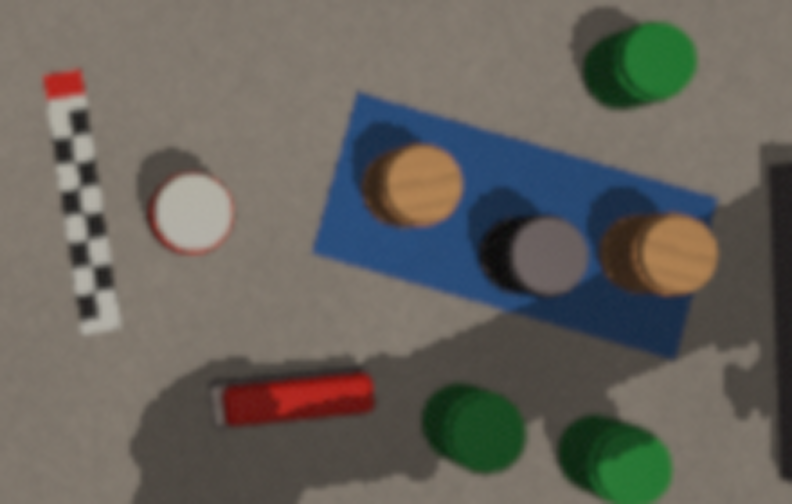

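View pics/s1.png

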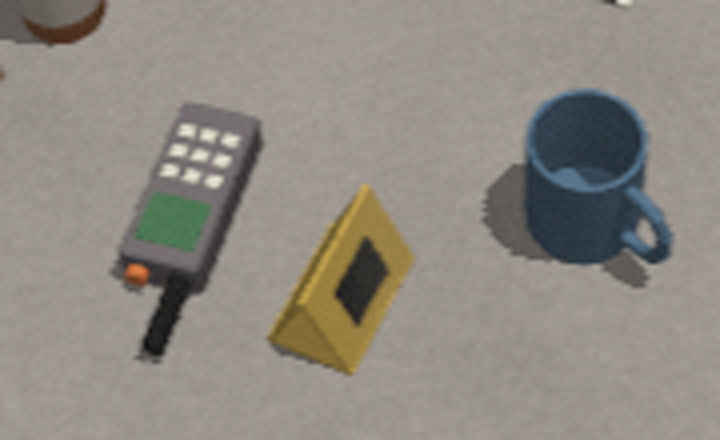

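```bash
cat >> h.py <<'E'
def cr(X,x0,y0,s):
    X=np.atleast_2d(np.array(X,float));return (X+.5)/s-.5+np.array([x0,y0])
E
python3 - <<'E'
from h import *
np.set_printoptions(precision=4,suppress=True)
c=read_camera('top');f=c['frame']
hsv=cv2.cvtColor(f,cv2.COLOR_RGB2HSV)
def P(l,pts,x0,y0,s,z):
    w=px2w(c,cr(pts,x0,y0,s),z);print(l,w[:,:2].tolist() and np.round(w[:,:2],4).tolist());return w[:,:2]
t1=(120,170,6);t2=(250,170,3.6)
b=P('bar TL TR BR BL',[(44,77),(82,71),(121,327),(83,335)],*t2,.003)
print('bar c',b.mean(0),'len',np.linalg.norm(b[0]-b[3]),np.linalg.norm(b[1]-b[2]),'wid',np.linalg.norm(b[0]-b[1]),'ang',np.degrees(np.arctan2(*((b[0]+b[1]-b[2]-b[3])[::-1]))))
r=P('radio TL TR BR BL',[(150,136),(403,74),(430,187),(183,252)],*t1,.034)
print('c',r.mean(0),np.linalg.norm(r[0]-r[1]),np.linalg.norm(r[1]-r[2]),'ang',np.degrees(np.arctan2(*((r[0]+r[3]-r[2]-r[1])[::-1]))))
a=P('ant tip',[(62,255)],*t1,.017)
m=P('marker base FL FR BR BL',[(182,502),(375,487),(364,358),(175,375)],*t1,0)
rg=P('ridge',[(137,436),(345,417)],*t1,.07)
print('c',m.mean(0),rg.mean(0), np.linalg.norm(m[0]-m[1]),np.linalg.norm(m[2]-m[1]),np.linalg.norm(rg[0]-rg[1]))
d=rg[0]-rg[1];print('ridge ang-90',np.degrees(np.arctan2(d[1],d[0]))-90); 
for q in (m[0]-m[1],m[3]-m[2]):print(np.degrees(np.arctan2(q[1],q[0]))-90)
# lids
for n,p,rad in(('tanA',(424,185),37),('black',(549,257),38),('tanB',(679,254),38),('red',(193,212),38)):
    P(n,[p],*t2,.09)
E
```

```text
bar TL TR BR BL [[0.5907, 0.0381], [0.5952, 0.0089], [0.3997, -0.0199], [0.3938, 0.009]]
bar c [0.4948 0.009 ] len 0.19902629558806514 0.19769409613717906 wid 0.029565872627852516 ang 8.405229848711306
radio TL TR BR BL [[0.5848, 0.3523], [0.6125, 0.2399], [0.5615, 0.2273], [0.5328, 0.3366]]
c [0.5729 0.289 ] 0.11570858967865721 0.052480270608862636 ang 104.28377260287584
ant tip [[0.5327, 0.3952]]
marker base FL FR BR BL [[0.4211, 0.3437], [0.4275, 0.2564], [0.4861, 0.2621], [0.4788, 0.3479]]
ridge [[0.4513, 0.3457], [0.459, 0.2568]]
c [0.4534 0.3025] [0.4551 0.3012] 0.0875110149442462 0.0589624787534632 0.08927678209213263
ridge ang-90 4.966359903911425
4.147473519145336
4.919949370237319
tanA [[0.5029, -0.234]]
black [[0.4513, -0.3224]]
tanB [[0.453, -0.4159]]
red [[0.4844, -0.0686]]
```

```bash
python3 - <<'E'
from h import *
c=read_camera('side')
crop(c,'pics/s2.png',240,110,440,230,4)
c=read_camera('top');crop(c,'pics/t3.png',350,195,460,265,7)
E
```

```text
(no output)
```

View pics/s2.png

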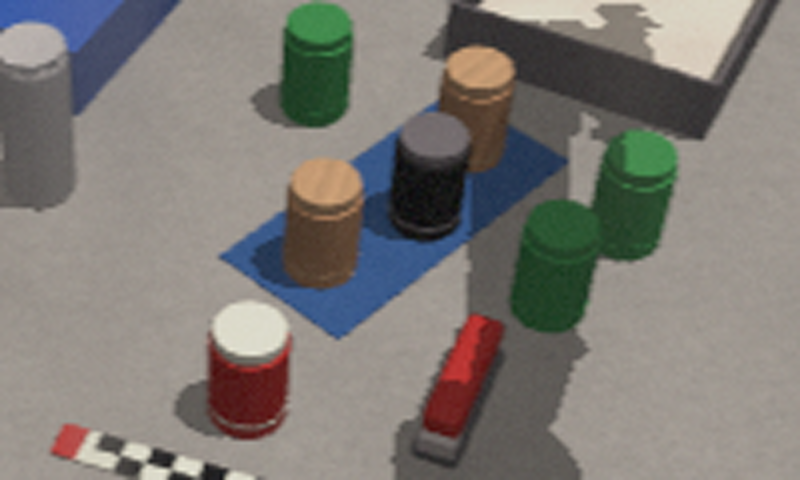

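View pics/t3.png

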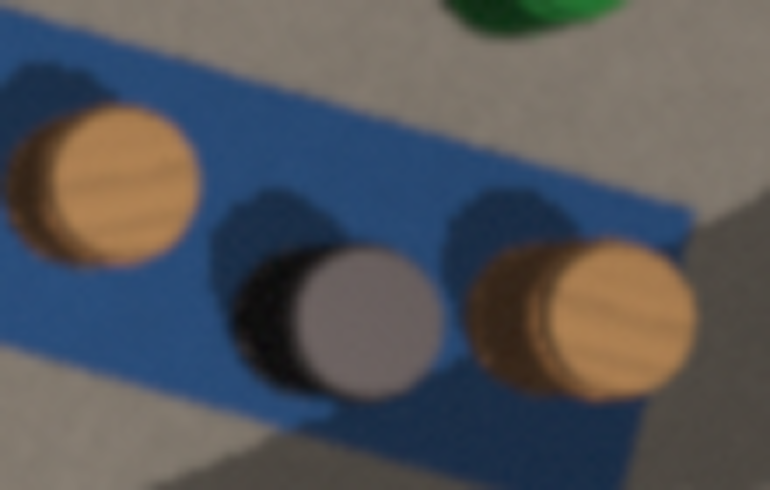

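```bash
python3 - <<'E'
from h import *
np.set_printoptions(precision=4,suppress=True)
t=read_camera('top');s=read_camera('side')
T=px2w(t,cr([(126,184),(369,323),(622,320)],350,195,7),.09)
T=np.r_[T,px2w(t,cr([(193,212)],250,170,3.6),.09)]
S=px2w(s,cr([(326,184),(435,135),(479,73),(250,331)],240,110,4),.09)
for n,a,b in zip(('tanA','black','tanB','red'),T,S):print(n,a[:2],b[:2])
for X in(T,S):
  print(np.linalg.norm(X[0]-X[2]),(X[0]+X[2])/2)
  d=X[0]-X[2];print(np.degrees(np.arctan2(d[1],d[0])))
# radio/marker/ bar from side
r=px2w(s,cr([(190,104),(262,123),(203,285),(123,262)],160,240,4),.034);print('radio',r[:,:2],r.mean(0),np.linalg.norm(r[0]-r[3]),np.linalg.norm(r[0]-r[1]))
d=r[3]+r[2]-r[0]-r[1];print(np.degrees(np.arctan2(d[1],d[0])))
m=px2w(s,cr([(366,186),(303,305)],160,240,4),.07);print('ridge',m[:,:2],m.mean(0))
E
```

```text
tanA [ 0.5034 -0.2344] [ 0.5014 -0.2318]
black [ 0.4521 -0.3228] [ 0.4506 -0.3232]
tanB [ 0.4527 -0.4164] [ 0.4496 -0.4095]
red [ 0.4844 -0.0686] [ 0.4824 -0.067 ]
0.18884359024083977 [ 0.4781 -0.3254  0.09  ]
74.43857599303941
0.18513745605329143 [ 0.4755 -0.3207  0.09  ]
73.72942433188628
radio [[0.6059 0.2434]
 [0.5554 0.233 ]
 [0.5218 0.3511]
 [0.575  0.3618]] [0.5645 0.2973 0.034 ] 0.12242012582712468 0.05153337148497826
105.23720874684368
ridge [[0.4567 0.2597]
 [0.4471 0.348 ]] [0.4519 0.3038 0.07  ]
```

```bash
python3 - <<'E'
from h import *
c=read_camera('top');c['frame']=np.clip(c['frame'].astype(int)*1.5,0,255).astype(np.uint8);crop(c,'pics/t4.png',126,178,196,218,11)
c=read_camera('side');c['frame']=np.clip(c['frame'].astype(int)*1.5,0,255).astype(np.uint8);crop(c,'pics/s4.png',185,260,235,335,8)
E
```

```text
(no output)
```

View pics/t4.png

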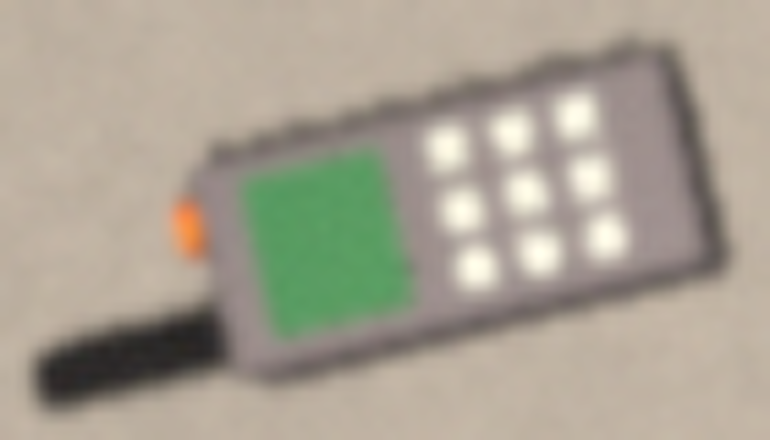

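View pics/s4.png

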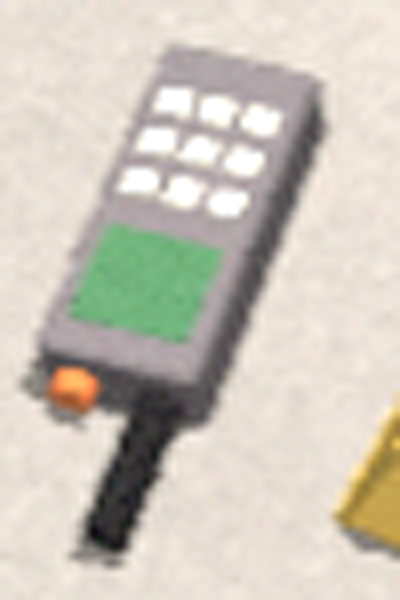

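```bash
python3 - <<'E'
from h import *
np.set_printoptions(precision=4,suppress=True)
t=read_camera('top');s=read_camera('side')
for c,p in((t,cr([(193,162),(662,53),(706,265),(238,378)],126,178,11)),(s,cr([(38,350),(164,46),(323,82),(203,388)],185,260,8))):
    r=px2w(c,p,.034)[:,:2];d=r[0]+r[3]-r[1]-r[2];print(r.mean(0),np.linalg.norm(d)/2,np.linalg.norm(r[0]+r[1]-r[2]-r[3])/2,np.degrees(np.arctan2(d[1],d[0])))
E
```

```text
[0.5718 0.2936] 0.1164435382574014 0.05372298729453658 103.34606610535232
[0.5689 0.2953] 0.11749416244483285 0.05549928620807718 104.91246527065961
```

Request:
{"fn": "carry_out", "kwargs": {
  "deltas": [
    {"fingers": 0, "dx": 1.2, "dy": 3.66, "az": 0.1135},
    {"dx": 1.2, "dy": 3.66, "az": 0.1135},
    {"dx": 1.2, "dy": 3.66, "az": 0.1135},
    {"dx": 1.2, "dy": 3.66, "az": 0.1135},
    {"dx": 1.2, "dy": 3.66, "az": 0.1135},
    {"dx": 1.2, "dy": 3.66, "az": 0.1135},
    {"dx": 1.2, "dy": 3.66, "az": 0.1135},
    {"dx": 1.2, "dy": 3.66, "az": 0.1135},
    {"dx": 1.2, "dy": 3.66, "az": 0.1135},
    {"dx": 1.2, "dy": 3.66, "az": 0.1135},
    {"dx": 1.2, "dy": 3.66, "az": 0.1135},
    {"dx": 1.2, "dy": 3.66, "az": 0.1135}
  ]
}}

```text
validation failed for argument at $.de...
```

Request:
{"fn": "carry_out", "kwargs": {
  "deltas": [
    {"dx": 1.2, "dy": 3.66, "dz": -0.5},
    {"dx": 1.2, "dy": 3.66, "dz": -0.5},
    {"dx": 1.2, "dy": 3.66, "dz": -0.5},
    {"dx": 1.2, "dy": 3.66, "dz": -0.5},
    {"dx": 1.2, "dy": 3.66, "dz": -0.5},
    {"dx": 1.2, "dy": 3.66, "dz": -0.5},
    {"dx": 1.2, "dy": 3.66, "dz": -0.5},
    {"dx": 1.2, "dy": 3.66, "dz": -0.5},
    {"dx": 1.2, "dy": 3.66, "dz": -0.5},
    {"dx": 1.2, "dy": 3.66, "dz": -0.5},
    {"dx": 1.2, "dy": 3.66, "dz": -0.5},
    {"dx": 1.2, "dy": 3.66, "dz": -0.5}
  ]
}}

```text
validation failed for argument at $.de...
```

Request:
{"fn": "carry_out", "kwargs": {
  "deltas": [
    {"fingers": 0, "dx": 1.2, "dy": 3.66, "dz": 0, "ax": 0, "ay": 0, "az": 0.1135}
  ]
}}

```text
time: 0.83
ee_pos: [0.2917, -0.5537, 0.3034]
tool_rot: [[0.848, 0.53, -0.003], [0.53, -0.848, -0.006], [-0.006, 0.003, -1.0]]
wrist_force: [-0.3, -0.1, 0.3]
width: 0.0852
```

Request:
{"fn": "carry_out", "kwargs": {
  "deltas": [
    {"fingers": 0, "dx": 1.2, "dy": 3.66, "dz": 0, "ax": 0, "ay": 0, "az": 0.1135},
    {"fingers": 0, "dx": 1.2, "dy": 3.66, "dz": 0, "ax": 0, "ay": 0, "az": 0.1135},
    {"fingers": 0, "dx": 1.2, "dy": 3.66, "dz": 0, "ax": 0, "ay": 0, "az": 0.1135},
    {"fingers": 0, "dx": 1.2, "dy": 3.66, "dz": 0, "ax": 0, "ay": 0, "az": 0.1135},
    {"fingers": 0, "dx": 1.2, "dy": 3.66, "dz": 0, "ax": 0, "ay": 0, "az": 0.1135},
    {"fingers": 0, "dx": 1.2, "dy": 3.66, "dz": 0, "ax": 0, "ay": 0, "az": 0.1135},
    {"fingers": 0, "dx": 1.2, "dy": 3.66, "dz": 0, "ax": 0, "ay": 0, "az": 0.1135},
    {"fingers": 0, "dx": 1.2, "dy": 3.66, "dz": 0, "ax": 0, "ay": 0, "az": 0.1135},
    {"fingers": 0, "dx": 1.2, "dy": 3.66, "dz": 0, "ax": 0, "ay": 0, "az": 0.1135},
    {"fingers": 0, "dx": 1.2, "dy": 3.66, "dz": 0, "ax": 0, "ay": 0, "az": 0.1135},
    {"fingers": 0, "dx": 1.2, "dy": 3.66, "dz": 0, "ax": 0, "ay": 0, "az": 0.1135},
    {"fingers": 0, "dx": 1.2, "dy": 3.66, "dz": -0.5, "ax": 0, "ay": 0, "az": 0}
  ]
}}

```text
time: 1.83
ee_pos: [0.4412, -0.107, 0.3001]
tool_rot: [[-0.245, 0.97, 0.003], [0.97, 0.245, -0.001], [-0.002, 0.003, -1.0]]
wrist_force: [1.2, 0.5, -0.4]
width: 0.0858
```

Request:
{"fn": "carry_out", "kwargs": {
  "deltas": [
    {"fingers": 0, "dx": 1.2, "dy": 3.66, "dz": -0.8, "ax": 0, "ay": 0, "az": 0},
    {"fingers": 0, "dx": 1.2, "dy": 3.66, "dz": -0.8, "ax": 0, "ay": 0, "az": 0},
    {"fingers": 0, "dx": 1.2, "dy": 3.66, "dz": -0.8, "ax": 0, "ay": 0, "az": 0},
    {"fingers": 0, "dx": 1.2, "dy": 3.66, "dz": -0.8, "ax": 0, "ay": 0, "az": 0},
    {"fingers": 0, "dx": 1.2, "dy": 3.66, "dz": -0.8, "ax": 0, "ay": 0, "az": 0},
    {"fingers": 0, "dx": 1.2, "dy": 3.66, "dz": -0.8, "ax": 0, "ay": 0, "az": 0},
    {"fingers": 0, "dx": 1.2, "dy": 3.66, "dz": -0.8, "ax": 0, "ay": 0, "az": 0},
    {"fingers": 0, "dx": 1.2, "dy": 3.66, "dz": -0.8, "ax": 0, "ay": 0, "az": 0},
    {"fingers": 0, "dx": 1.2, "dy": 3.66, "dz": -0.8, "ax": 0, "ay": 0, "az": 0},
    {"fingers": 0, "dx": 1.2, "dy": 3.66, "dz": -0.8, "ax": 0, "ay": 0, "az": 0},
    {"fingers": 0, "dx": 1.2, "dy": 3.66, "dz": -0.8, "ax": 0, "ay": 0, "az": 0},
    {"fingers": 0, "dx": 0, "dy": 0, "dz": 0, "ax": 0, "ay": 0, "az": 0}
  ]
}}

```text
time: 2.83
ee_pos: [0.5711, 0.3029, 0.2094]
tool_rot: [[-0.25, 0.968, -0.002], [0.968, 0.25, 0.008], [0.008, 0.0, -1.0]]
wrist_force: [-0.8, 1.4, 0.8]
width: 0.0855
```

Request:
{"fn": "carry_out", "kwargs": {
  "deltas": [
    {"fingers": 0, "dx": 0, "dy": 0, "dz": -3, "ax": 0, "ay": 0, "az": 0},
    {"fingers": 0, "dx": 0, "dy": 0, "dz": -3, "ax": 0, "ay": 0, "az": 0},
    {"fingers": 0, "dx": 0, "dy": 0, "dz": -1, "ax": 0, "ay": 0, "az": 0},
    {"fingers": 0, "dx": 0, "dy": 0, "dz": 0, "ax": 0, "ay": 0, "az": 0},
    {"fingers": 0, "dx": 0, "dy": 0, "dz": 0, "ax": 0, "ay": 0, "az": 0}
  ]
}}

```text
time: 3.25
ee_pos: [0.5726, 0.2936, 0.1413]
tool_rot: [[-0.241, 0.97, -0.0], [0.97, 0.241, -0.0], [-0.0, -0.0, -1.0]]
wrist_force: [0.4, 0.3, 0.8]
width: 0.0853
```

Request:
{"fn": "carry_out", "kwargs": {
  "deltas": [
    {"fingers": 0, "dx": -0.1, "dy": 0, "dz": -2.5, "ax": 0, "ay": 0, "az": 0},
    {"fingers": 0, "dx": 0, "dy": 0, "dz": -2.5, "ax": 0, "ay": 0, "az": 0},
    {"fingers": 0, "dx": 0, "dy": 0, "dz": -1.1, "ax": 0, "ay": 0, "az": 0},
    {"fingers": 0, "dx": 0, "dy": 0, "dz": 0, "ax": 0, "ay": 0, "az": 0},
    {"fingers": 255, "dx": 0, "dy": 0, "dz": 0, "ax": 0, "ay": 0, "az": 0},
    {"fingers": 255, "dx": 0, "dy": 0, "dz": 0, "ax": 0, "ay": 0, "az": 0},
    {"fingers": 255, "dx": 0, "dy": 0, "dz": 0, "ax": 0, "ay": 0, "az": 0},
    {"fingers": 255, "dx": 0, "dy": 0, "dz": 0, "ax": 0, "ay": 0, "az": 0},
    {"fingers": 255, "dx": 0, "dy": 0, "dz": 0, "ax": 0, "ay": 0, "az": 0},
    {"fingers": 255, "dx": 0, "dy": 0, "dz": 0, "ax": 0, "ay": 0, "az": 0}
  ],
  "squeeze": 30
}}

```text
time: 4.08
ee_pos: [0.5724, 0.2947, 0.0821]
tool_rot: [[-0.242, 0.97, 0.003], [0.97, 0.242, 0.001], [0.001, 0.003, -1.0]]
wrist_force: [0.3, -0.6, 6.4]
width: 0.0539
```

Request:
{"fn": "carry_out", "kwargs": {
  "deltas": [
    {"fingers": 255, "dx": 0, "dy": 0, "dz": 2, "ax": 0, "ay": 0, "az": 0},
    {"fingers": 255, "dx": 0, "dy": 0, "dz": 3, "ax": 0, "ay": 0, "az": 0},
    {"fingers": 255, "dx": 0, "dy": 0, "dz": 3, "ax": 0, "ay": 0, "az": 0},
    {"fingers": 255, "dx": 0, "dy": 0, "dz": 2.5, "ax": 0, "ay": 0, "az": 0},
    {"fingers": 255, "dx": -0.5, "dy": -1.3, "dz": 0, "ax": 0, "ay": 0, "az": -0.1},
    {"fingers": 255, "dx": -0.5, "dy": -1.3, "dz": 0, "ax": 0, "ay": 0, "az": -0.1},
    {"fingers": 255, "dx": -0.5, "dy": -1.3, "dz": 0, "ax": 0, "ay": 0, "az": -0.1},
    {"fingers": 255, "dx": -0.5, "dy": -1.3, "dz": 0, "ax": 0, "ay": 0, "az": -0.1},
    {"fingers": 255, "dx": -0.5, "dy": -1.3, "dz": 0, "ax": 0, "ay": 0, "az": -0.1},
    {"fingers": 255, "dx": -0.5, "dy": -1.3, "dz": 0, "ax": 0, "ay": 0, "az": -0.1},
    {"fingers": 255, "dx": -0.5, "dy": -1.3, "dz": 0, "ax": 0, "ay": 0, "az": -0.1},
    {"fingers": 255, "dx": -0.5, "dy": -1.3, "dz": 0, "ax": 0, "ay": 0, "az": -0.1}
  ]
}}

```text
time: 5.08
ee_pos: [0.5308, 0.1892, 0.185]
tool_rot: [[0.532, 0.847, 0.0], [0.847, -0.532, -0.0], [-0.0, 0.0, -1.0]]
wrist_force: [0.1, -0.5, -2.0]
width: 0.0543
```

Request:
{"fn": "carry_out", "kwargs": {
  "deltas": [
    {"fingers": 255, "dx": -0.5, "dy": -1.3, "dz": 0, "ax": 0, "ay": 0, "az": -0.1},
    {"fingers": 255, "dx": -0.5, "dy": -1.3, "dz": 0, "ax": 0, "ay": 0, "az": -0.1},
    {"fingers": 255, "dx": -0.5, "dy": -1.3, "dz": 0, "ax": 0, "ay": 0, "az": -0.1},
    {"fingers": 255, "dx": -0.5, "dy": -1.3, "dz": 0, "ax": 0, "ay": 0, "az": -0.1},
    {"fingers": 255, "dx": -0.5, "dy": -1.3, "dz": 0, "ax": 0, "ay": 0, "az": -0.1},
    {"fingers": 255, "dx": -0.5, "dy": -1.3, "dz": 0, "ax": 0, "ay": 0, "az": -0.1},
    {"fingers": 255, "dx": -0.5, "dy": -1.3, "dz": 0, "ax": 0, "ay": 0, "az": -0.1},
    {"fingers": 255, "dx": -0.5, "dy": -1.3, "dz": 0, "ax": 0, "ay": 0, "az": -0.1},
    {"fingers": 255, "dx": 0, "dy": -1.3, "dz": 0, "ax": 0, "ay": 0, "az": -0.07},
    {"fingers": 255, "dx": 0, "dy": 0, "dz": 0, "ax": 0, "ay": 0, "az": 0},
    {"fingers": 255, "dx": 0, "dy": 0, "dz": 0, "ax": 0, "ay": 0, "az": 0},
    {"fingers": 255, "dx": 0, "dy": 0, "dz": 0, "ax": 0, "ay": 0, "az": 0}
  ]
}}

```text
time: 6.08
ee_pos: [0.4915, 0.074, 0.1852]
tool_rot: [[0.989, 0.147, 0.001], [0.147, -0.989, 0.001], [0.001, -0.001, -1.0]]
wrist_force: [0.2, 0.8, -2.4]
width: 0.0543
```

```bash
python3 - <<'E'
from h import *
c=read_camera('top');crop(c,'pics/t5.png',190,160,320,290,5)
c=read_camera('side');crop(c,'pics/s5.png',180,130,380,330,3)
o=robot.get_obs();print(o['ee_pos'],o['tool_rot'])
E
```

```text
[0.49150382 0.07414815 0.18504928] [[ 9.89140700e-01  1.46971408e-01  2.83355954e-04]
 [ 1.46971194e-01 -9.89140546e-01  6.69301267e-04]
 [ 3.78647013e-04 -6.20387961e-04 -9.99999736e-01]]
```

View pics/t5.png

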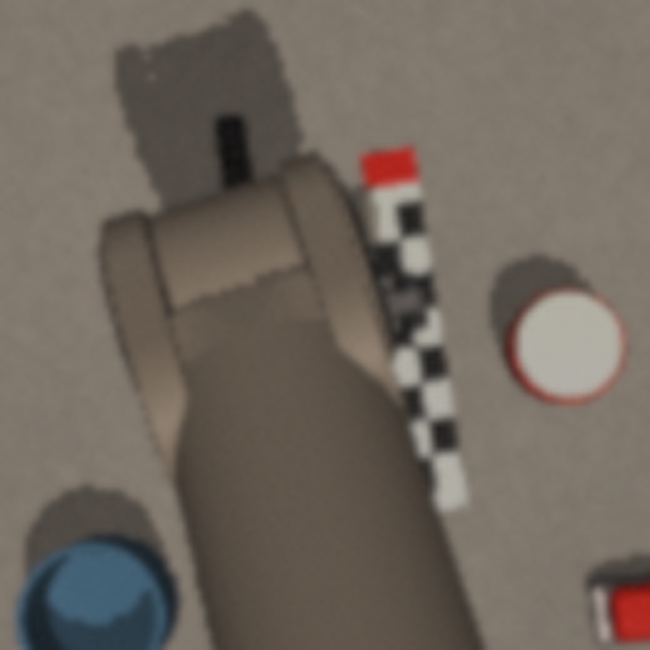

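View pics/s5.png

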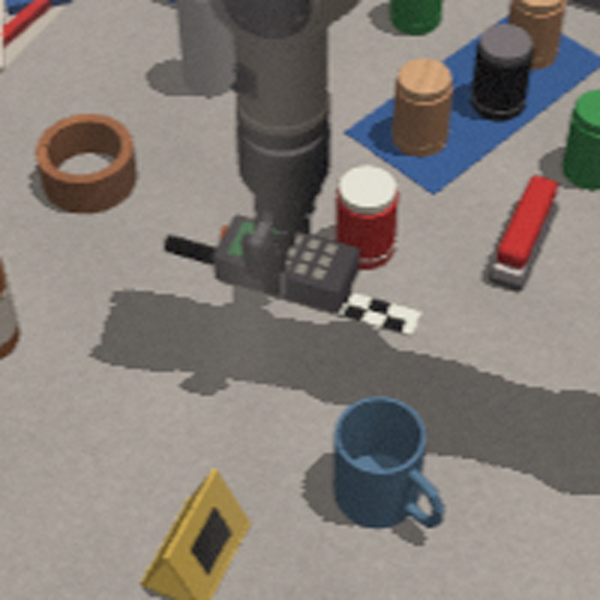

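Request:
{"fn": "carry_out", "kwargs": {
  "deltas": [
    {"fingers": 255, "dx": -0.6, "dy": -0.3, "dz": -2.5, "ax": 0, "ay": 0, "az": 0},
    {"fingers": 255, "dx": 0, "dy": 0, "dz": -3, "ax": 0, "ay": 0, "az": 0},
    {"fingers": 255, "dx": 0, "dy": 0, "dz": -2.5, "ax": 0, "ay": 0, "az": 0},
    {"fingers": 255, "dx": 0, "dy": 0, "dz": -1, "ax": 0, "ay": 0, "az": 0},
    {"fingers": 255, "dx": 0, "dy": 0, "dz": -0.7, "ax": 0, "ay": 0, "az": 0},
    {"fingers": 255, "dx": 0, "dy": 0, "dz": -0.3, "ax": 0, "ay": 0, "az": 0},
    {"fingers": 255, "dx": 0, "dy": 0, "dz": 0, "ax": 0, "ay": 0, "az": 0},
    {"fingers": 255, "dx": 0, "dy": 0, "dz": 0, "ax": 0, "ay": 0, "az": 0}
  ]
}}

```text
time: 6.85
ee_pos: [0.4865, 0.0703, 0.086]
tool_rot: [[0.989, 0.145, 0.002], [0.145, -0.989, 0.0], [0.002, -0.0, -1.0]]
wrist_force: [0.5, 0.3, -2.2]
width: 0.0541
```

Request:
{"fn": "carry_out", "kwargs": {
  "deltas": [
    {"fingers": 255, "dx": 0, "dy": 0, "dz": -0.3, "ax": 0, "ay": 0, "az": 0},
    {"fingers": 255, "dx": 0, "dy": 0, "dz": -0.1, "ax": 0, "ay": 0, "az": 0},
    {"fingers": 255, "dx": 0, "dy": 0, "dz": 0, "ax": 0, "ay": 0, "az": 0},
    {"fingers": 60, "dx": 0, "dy": 0, "dz": 0, "ax": 0, "ay": 0, "az": 0},
    {"fingers": 60, "dx": 0, "dy": 0, "dz": 0, "ax": 0, "ay": 0, "az": 0},
    {"fingers": 60, "dx": 0, "dy": 0, "dz": 0, "ax": 0, "ay": 0, "az": 0},
    {"fingers": 60, "dx": 0, "dy": 0, "dz": 0, "ax": 0, "ay": 0, "az": 0}
  ]
}}

```text
time: 7.43
ee_pos: [0.4855, 0.0699, 0.0811]
tool_rot: [[0.99, 0.144, 0.0], [0.144, -0.99, -0.0], [0.0, 0.0, -1.0]]
wrist_force: [-0.4, 0.8, -0.5]
width: 0.0653
```

Request:
{"fn": "carry_out", "kwargs": {
  "deltas": [
    {"fingers": 60, "dx": 0, "dy": 0, "dz": 2, "ax": 0, "ay": 0, "az": 0},
    {"fingers": 60, "dx": 0, "dy": 0, "dz": 3.5, "ax": 0, "ay": 0, "az": 0},
    {"fingers": 0, "dx": 0, "dy": 0, "dz": 4, "ax": 0, "ay": 0, "az": 0},
    {"fingers": 0, "dx": 0, "dy": 0, "dz": 3.5, "ax": 0, "ay": 0, "az": 0},
    {"fingers": 0, "dx": -0.3, "dy": -3.3, "dz": 0, "ax": 0, "ay": 0, "az": 0.096},
    {"fingers": 0, "dx": -0.3, "dy": -3.3, "dz": 0, "ax": 0, "ay": 0, "az": 0.096},
    {"fingers": 0, "dx": -0.3, "dy": -3.3, "dz": 0, "ax": 0, "ay": 0, "az": 0.096},
    {"fingers": 0, "dx": -0.3, "dy": -3.3, "dz": 0, "ax": 0, "ay": 0, "az": 0.096},
    {"fingers": 0, "dx": -0.3, "dy": -3.3, "dz": 0, "ax": 0, "ay": 0, "az": 0.096},
    {"fingers": 0, "dx": -0.3, "dy": -3.3, "dz": 0, "ax": 0, "ay": 0, "az": 0.096},
    {"fingers": 0, "dx": -0.3, "dy": -3.3, "dz": 0, "ax": 0, "ay": 0, "az": 0.096},
    {"fingers": 0, "dx": -0.3, "dy": -3.3, "dz": 0, "ax": 0, "ay": 0, "az": 0.096}
  ]
}}

```text
time: 8.43
ee_pos: [0.4609, -0.1957, 0.211]
tool_rot: [[0.608, 0.794, 0.0], [0.794, -0.608, -0.0], [-0.0, 0.0, -1.0]]
wrist_force: [0.3, 0.4, 0.4]
width: 0.0851
```

Request:
{"fn": "carry_out", "kwargs": {
  "deltas": [
    {"fingers": 0, "dx": -0.3, "dy": -3.3, "dz": 0, "ax": 0, "ay": 0, "az": 0.096},
    {"fingers": 0, "dx": -0.3, "dy": -3.3, "dz": 0, "ax": 0, "ay": 0, "az": 0.096},
    {"fingers": 0, "dx": -0.3, "dy": -3.3, "dz": 0, "ax": 0, "ay": 0, "az": 0.096},
    {"fingers": 0, "dx": -0.1, "dy": -3.0, "dz": 0, "ax": 0, "ay": 0, "az": 0.096},
    {"fingers": 0, "dx": 0, "dy": 0, "dz": 0, "ax": 0, "ay": 0, "az": 0},
    {"fingers": 0, "dx": 0, "dy": 0, "dz": 0, "ax": 0, "ay": 0, "az": 0},
    {"fingers": 0, "dx": 0, "dy": 0, "dz": 0, "ax": 0, "ay": 0, "az": 0}
  ]
}}

```text
time: 9.02
ee_pos: [0.4514, -0.3224, 0.2106]
tool_rot: [[0.271, 0.963, -0.0], [0.963, -0.271, 0.001], [0.001, -0.001, -1.0]]
wrist_force: [-0.4, 1.1, -0.3]
width: 0.0855
```

```bash
python3 - <<'E'
from h import *
c=read_camera('top');crop(c,'pics/t6.png',190,160,320,290,6)
c=read_camera('side');crop(c,'pics/s6.png',200,180,360,280,5)
o=robot.get_obs();print(o['ee_pos'],o['tool_rot'])
E
```

```text
[ 0.45182365 -0.32147828  0.21081813] [[ 2.68657826e-01  9.63235678e-01 -2.73891682e-05]
 [ 9.63235340e-01 -2.68657707e-01  8.46057672e-04]
 [ 8.07594624e-04 -2.53682229e-04 -9.99999642e-01]]
```

View pics/t6.png

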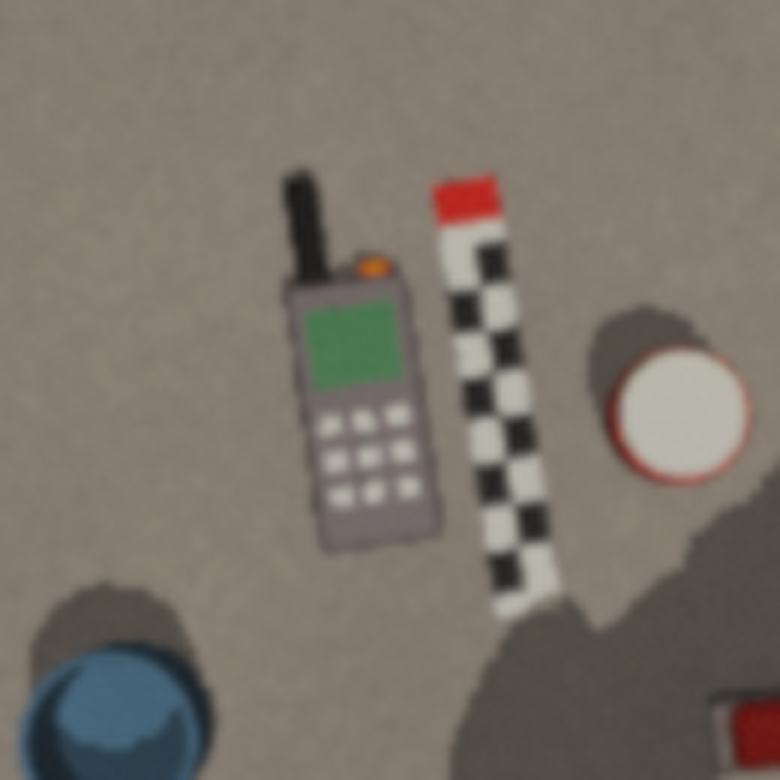

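View pics/s6.png

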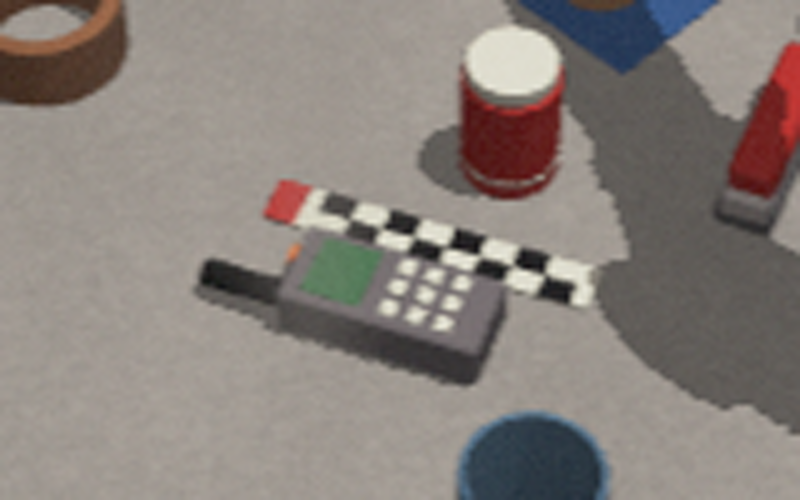

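```bash
python3 - <<'E'
from h import *
np.set_printoptions(precision=4,suppress=True)
t=read_camera('top');s=read_camera('side')
def rep(c,rp,bp):
    r=px2w(c,rp,.034)[:,:2];b=px2w(c,bp,.003)[:,:2]
    d=r[0]+r[1]-r[2]-r[3];e=b[0]+b[1]-b[2]-b[3];a=np.arctan2(e[1],e[0]);x=np.array([np.cos(a),np.sin(a)]);y=np.array([-x[1],x[0]])
    o=r.mean(0)-b.mean(0);print('bar',b.mean(0),np.degrees(a),np.linalg.norm(e)/2,'radio',r.mean(0),np.degrees(np.arctan2(d[1],d[0])),np.linalg.norm(d)/2,np.linalg.norm(r[0]+r[3]-r[1]-r[2])/2,'along',o@x,'gap',o@y-.0425)
rep(t,cr([(286,290),(406,277),(441,534),(323,553)],190,160,6),cr([(432,187),(497,177),(562,594),(498,616)],190,160,6))
rep(s,cr([(278,292),(305,232),(505,290),(482,352)],200,180,5),cr([(264,216),(284,179),(600,266),(584,306)],200,180,5))
E
```

```text
bar [0.4968 0.0093] 8.579089001001917 0.19602974566400466 radio [0.4867 0.0691] 7.8843868722697215 0.11704608704089502 0.053500096496523986 along -0.0010625265373906346 gap 0.018148145661077725
bar [0.4953 0.008 ] 8.831507678520346 0.19679928639219096 radio [0.4855 0.0716] 8.368853796713926 0.12023679848907858 0.04488171765002565 along 8.5435325084649e-05 gap 0.021850173077582864
```

Request:
{"fn": "carry_out", "kwargs": {
  "deltas": [
    {"fingers": 0, "dx": 0, "dy": -0.1, "dz": -3, "ax": 0, "ay": 0, "az": 0},
    {"fingers": 0, "dx": 0, "dy": 0, "dz": -3, "ax": 0, "ay": 0, "az": 0},
    {"fingers": 0, "dx": 0, "dy": 0, "dz": -2.5, "ax": 0, "ay": 0, "az": 0},
    {"fingers": 0, "dx": 0, "dy": 0, "dz": -1.4, "ax": 0, "ay": 0, "az": 0},
    {"fingers": 0, "dx": 0, "dy": 0, "dz": 0, "ax": 0, "ay": 0, "az": 0},
    {"fingers": 0, "dx": 0, "dy": 0, "dz": 0, "ax": 0, "ay": 0, "az": 0},
    {"fingers": 255, "dx": 0, "dy": 0, "dz": 0, "ax": 0, "ay": 0, "az": 0},
    {"fingers": 255, "dx": 0, "dy": 0, "dz": 0, "ax": 0, "ay": 0, "az": 0},
    {"fingers": 255, "dx": 0, "dy": 0, "dz": 0, "ax": 0, "ay": 0, "az": 0},
    {"fingers": 255, "dx": 0, "dy": 0, "dz": 0, "ax": 0, "ay": 0, "az": 0},
    {"fingers": 255, "dx": 0, "dy": 0, "dz": 0, "ax": 0, "ay": 0, "az": 0}
  ]
}}

```text
time: 10.13
ee_pos: [0.4523, -0.3245, 0.1136]
tool_rot: [[0.27, 0.963, 0.002], [0.963, -0.27, -0.001], [-0.001, 0.003, -1.0]]
wrist_force: [-0.3, -0.1, 6.6]
width: 0.0592
```

Request:
{"fn": "carry_out", "kwargs": {
  "deltas": [
    {"fingers": 255, "dx": 0, "dy": 0, "dz": 2, "ax": 0, "ay": 0, "az": 0},
    {"fingers": 255, "dx": 0, "dy": 0, "dz": 3.5, "ax": 0, "ay": 0, "az": 0},
    {"fingers": 255, "dx": 0, "dy": 0, "dz": 4, "ax": 0, "ay": 0, "az": 0},
    {"fingers": 255, "dx": 0, "dy": 0, "dz": 2.5, "ax": 0, "ay": 0, "az": 0},
    {"fingers": 255, "dx": 0.45, "dy": 1.5, "dz": 1, "ax": 0, "ay": 0, "az": 0},
    {"fingers": 255, "dx": 0.45, "dy": 3.5, "dz": 0, "ax": 0, "ay": 0, "az": 0},
    {"fingers": 255, "dx": 0.45, "dy": 3.5, "dz": 0, "ax": 0, "ay": 0, "az": 0},
    {"fingers": 255, "dx": 0.45, "dy": 3.5, "dz": 0, "ax": 0, "ay": 0, "az": 0},
    {"fingers": 255, "dx": 0.45, "dy": 3.5, "dz": 0, "ax": 0, "ay": 0, "az": 0},
    {"fingers": 255, "dx": 0.45, "dy": 3.5, "dz": 0, "ax": 0, "ay": 0, "az": 0},
    {"fingers": 255, "dx": 0.45, "dy": 3.5, "dz": 0, "ax": 0, "ay": 0, "az": 0},
    {"fingers": 255, "dx": 0.45, "dy": 3.5, "dz": 0, "ax": 0, "ay": 0, "az": 0}
  ]
}}

```text
time: 11.13
ee_pos: [0.4869, -0.0625, 0.2421]
tool_rot: [[0.271, 0.963, 0.0], [0.963, -0.271, -0.0], [-0.0, 0.0, -1.0]]
wrist_force: [0.7, 0.3, -1.7]
width: 0.0592
```

Request:
{"fn": "carry_out", "kwargs": {
  "deltas": [
    {"fingers": 255, "dx": 0.45, "dy": 3.5, "dz": 0, "ax": 0, "ay": 0, "az": 0},
    {"fingers": 255, "dx": 0.45, "dy": 3.5, "dz": 0, "ax": 0, "ay": 0, "az": 0},
    {"fingers": 255, "dx": 0.45, "dy": 3.5, "dz": 0, "ax": 0, "ay": 0, "az": 0},
    {"fingers": 255, "dx": 0.45, "dy": 3.5, "dz": 0, "ax": 0, "ay": 0, "az": 0},
    {"fingers": 255, "dx": 0.45, "dy": 3.5, "dz": 0, "ax": 0, "ay": 0, "az": 0},
    {"fingers": 255, "dx": 0.45, "dy": 3.5, "dz": 0, "ax": 0, "ay": 0, "az": 0},
    {"fingers": 255, "dx": 0.45, "dy": 3.5, "dz": 0, "ax": 0, "ay": 0, "az": 0},
    {"fingers": 255, "dx": 0.45, "dy": 3.5, "dz": 0, "ax": 0, "ay": 0, "az": 0},
    {"fingers": 255, "dx": 0.45, "dy": 3.5, "dz": 0, "ax": 0, "ay": 0, "az": 0},
    {"fingers": 255, "dx": 0, "dy": 2.9, "dz": 0, "ax": 0, "ay": 0, "az": 0},
    {"fingers": 255, "dx": 0, "dy": 0, "dz": 0, "ax": 0, "ay": 0, "az": 0},
    {"fingers": 255, "dx": 0, "dy": 0, "dz": 0, "ax": 0, "ay": 0, "az": 0}
  ]
}}

```text
time: 12.13
ee_pos: [0.5268, 0.2823, 0.2417]
tool_rot: [[0.266, 0.964, -0.001], [0.964, -0.266, 0.001], [0.001, -0.001, -1.0]]
wrist_force: [-0.1, -0.0, -1.7]
width: 0.0592
```

Request:
{"fn": "carry_out", "kwargs": {
  "deltas": [
    {"fingers": 255, "dx": 0, "dy": 0, "dz": 0, "ax": 0, "ay": 0, "az": 0},
    {"fingers": 255, "dx": 0, "dy": 0, "dz": 0, "ax": 0, "ay": 0, "az": 0}
  ]
}}

```text
time: 12.3
ee_pos: [0.5282, 0.2781, 0.2416]
tool_rot: [[0.273, 0.962, -0.0], [0.962, -0.273, -0.002], [-0.002, 0.0, -1.0]]
wrist_force: [-0.0, -0.5, -2.2]
width: 0.0591
```

Request:
{"fn": "carry_out", "kwargs": {
  "deltas": [
    {"fingers": 255, "dx": 0.5, "dy": 3.1, "dz": 0, "ax": 0, "ay": 0, "az": 0},
    {"fingers": 255, "dx": 0, "dy": 0, "dz": -2, "ax": 0, "ay": 0, "az": 0},
    {"fingers": 255, "dx": 0, "dy": 0, "dz": -3, "ax": 0, "ay": 0, "az": 0},
    {"fingers": 255, "dx": 0, "dy": 0, "dz": -3, "ax": 0, "ay": 0, "az": 0},
    {"fingers": 255, "dx": 0, "dy": 0, "dz": -2.5, "ax": 0, "ay": 0, "az": 0},
    {"fingers": 255, "dx": 0, "dy": 0, "dz": -1, "ax": 0, "ay": 0, "az": 0},
    {"fingers": 255, "dx": 0, "dy": 0, "dz": -0.6, "ax": 0, "ay": 0, "az": 0},
    {"fingers": 255, "dx": 0, "dy": 0, "dz": -0.2, "ax": 0, "ay": 0, "az": 0},
    {"fingers": 255, "dx": 0, "dy": 0, "dz": 0, "ax": 0, "ay": 0, "az": 0},
    {"fingers": 255, "dx": 0, "dy": 0, "dz": 0, "ax": 0, "ay": 0, "az": 0}
  ]
}}

```text
time: 13.13
ee_pos: [0.5339, 0.3114, 0.1206]
tool_rot: [[0.271, 0.963, 0.003], [0.963, -0.271, 0.002], [0.002, 0.002, -1.0]]
wrist_force: [-0.6, 0.1, -1.6]
width: 0.059
```

Request:
{"fn": "carry_out", "kwargs": {
  "deltas": [
    {"fingers": 255, "dx": 0, "dy": -0.1, "dz": -0.4, "ax": 0, "ay": 0, "az": 0},
    {"fingers": 255, "dx": 0, "dy": 0, "dz": -0.2, "ax": 0, "ay": 0, "az": 0},
    {"fingers": 255, "dx": 0, "dy": 0, "dz": 0, "ax": 0, "ay": 0, "az": 0},
    {"fingers": 255, "dx": 0, "dy": 0, "dz": 0, "ax": 0, "ay": 0, "az": 0}
  ]
}}

```text
time: 13.47
ee_pos: [0.5336, 0.3102, 0.1137]
tool_rot: [[0.27, 0.963, 0.002], [0.963, -0.27, 0.001], [0.001, 0.002, -1.0]]
wrist_force: [1.8, 0.1, 0.6]
width: 0.0593
```

Request:
{"fn": "carry_out", "kwargs": {
  "deltas": [
    {"fingers": 255, "dx": 0, "dy": 0, "dz": -0.1, "ax": 0, "ay": 0, "az": 0},
    {"fingers": 255, "dx": 0, "dy": 0, "dz": 0, "ax": 0, "ay": 0, "az": 0},
    {"fingers": 30, "dx": 0, "dy": 0, "dz": 0, "ax": 0, "ay": 0, "az": 0},
    {"fingers": 0, "dx": 0, "dy": 0, "dz": 0, "ax": 0, "ay": 0, "az": 0},
    {"fingers": 0, "dx": 0, "dy": 0, "dz": 0, "ax": 0, "ay": 0, "az": 0},
    {"fingers": 0, "dx": 0, "dy": 0, "dz": 0, "ax": 0, "ay": 0, "az": 0},
    {"fingers": 0, "dx": 0, "dy": 0, "dz": 2.5, "ax": 0, "ay": 0, "az": 0},
    {"fingers": 0, "dx": 0, "dy": 0, "dz": 4, "ax": 0, "ay": 0, "az": 0},
    {"fingers": 0, "dx": 0, "dy": 0, "dz": 3.5, "ax": 0, "ay": 0, "az": 0},
    {"fingers": 0, "dx": 0, "dy": 0, "dz": 0, "ax": 0, "ay": 0, "az": 0}
  ]
}}

```text
time: 14.3
ee_pos: [0.536, 0.3127, 0.2195]
tool_rot: [[0.271, 0.963, 0.011], [0.963, -0.271, 0.007], [0.01, 0.009, -1.0]]
wrist_force: [0.7, 1.3, 0.7]
width: 0.0854
```

Request:
{"fn": "carry_out", "kwargs": {
  "deltas": [
    {"fingers": 0, "dx": -0.45, "dy": -2, "dz": 0, "ax": 0, "ay": 0, "az": 0},
    {"fingers": 0, "dx": -0.45, "dy": -3.5, "dz": 0, "ax": 0, "ay": 0, "az": 0},
    {"fingers": 0, "dx": -0.45, "dy": -3.5, "dz": 0, "ax": 0, "ay": 0, "az": 0},
    {"fingers": 0, "dx": -0.45, "dy": -3.5, "dz": 0, "ax": 0, "ay": 0, "az": 0},
    {"fingers": 0, "dx": -0.45, "dy": -3.5, "dz": 0, "ax": 0, "ay": 0, "az": 0},
    {"fingers": 0, "dx": -0.45, "dy": -3.5, "dz": 0, "ax": 0, "ay": 0, "az": 0},
    {"fingers": 0, "dx": -0.45, "dy": -3.5, "dz": 0, "ax": 0, "ay": 0, "az": 0},
    {"fingers": 0, "dx": -0.45, "dy": -3.5, "dz": 0, "ax": 0, "ay": 0, "az": 0},
    {"fingers": 0, "dx": -0.45, "dy": -3.5, "dz": 0, "ax": 0, "ay": 0, "az": 0},
    {"fingers": 0, "dx": -0.45, "dy": -3.5, "dz": 0, "ax": 0, "ay": 0, "az": 0},
    {"fingers": 0, "dx": -0.45, "dy": -3.5, "dz": 0, "ax": 0, "ay": 0, "az": 0},
    {"fingers": 0, "dx": 0, "dy": -0.8, "dz": 0, "ax": 0, "ay": 0, "az": 0}
  ]
}}

```text
time: 15.3
ee_pos: [0.4818, -0.0747, 0.2115]
tool_rot: [[0.279, 0.96, -0.002], [0.96, -0.279, -0.003], [-0.004, -0.001, -1.0]]
wrist_force: [-0.0, 0.0, 0.3]
width: 0.0855
```

Request:
{"fn": "carry_out", "kwargs": {
  "deltas": [
    {"fingers": 0, "dx": 0, "dy": 0, "dz": 0, "ax": 0, "ay": 0, "az": 0},
    {"fingers": 0, "dx": 0, "dy": 0, "dz": 0, "ax": 0, "ay": 0, "az": 0},
    {"fingers": 0, "dx": 0, "dy": 0, "dz": 0, "ax": 0, "ay": 0, "az": 0}
  ]
}}

```text
time: 15.55
ee_pos: [0.4837, -0.0661, 0.2119]
tool_rot: [[0.268, 0.963, 0.0], [0.963, -0.268, 0.001], [0.001, 0.0, -1.0]]
wrist_force: [-0.4, 0.7, 0.4]
width: 0.0856
```

```bash
python3 - <<'E'
from h import *
c=read_camera('top');crop(c,'pics/t7.png',120,170,220,270,6);crop(c,'pics/t8.png',350,195,460,265,7)
c=read_camera('side');crop(c,'pics/s7.png',160,240,340,350,4)
o=robot.get_obs();print(o['ee_pos'])
E
```

```text
[ 0.48370763 -0.06604413  0.2119533 ]
```

View pics/t7.png

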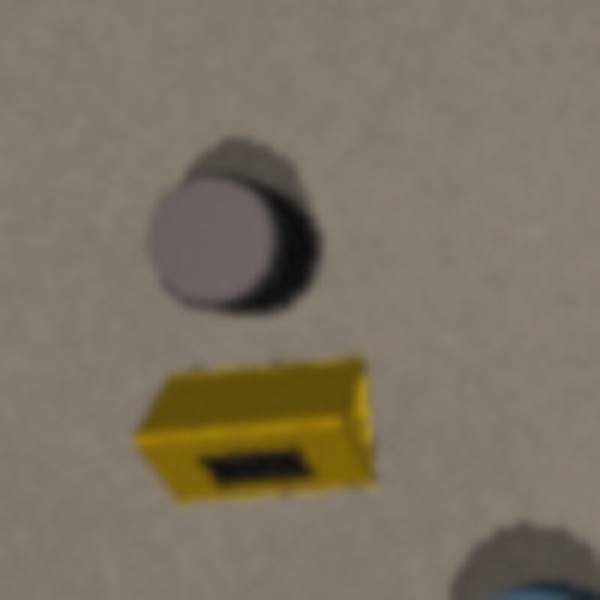

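View pics/t8.png

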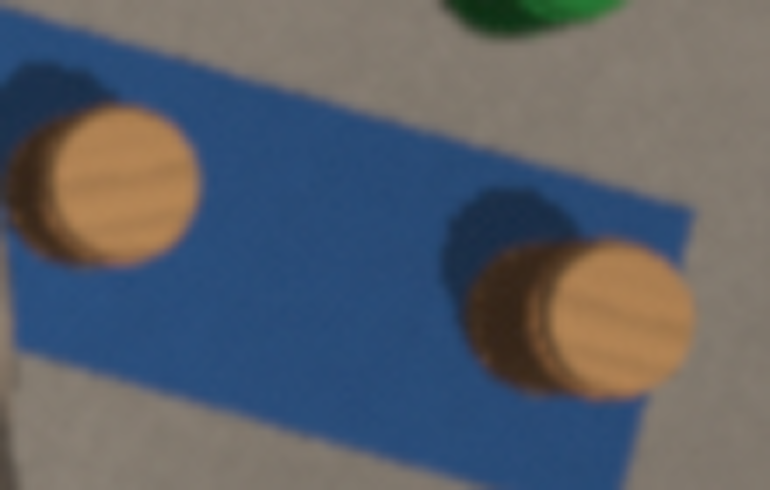

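View pics/s7.png

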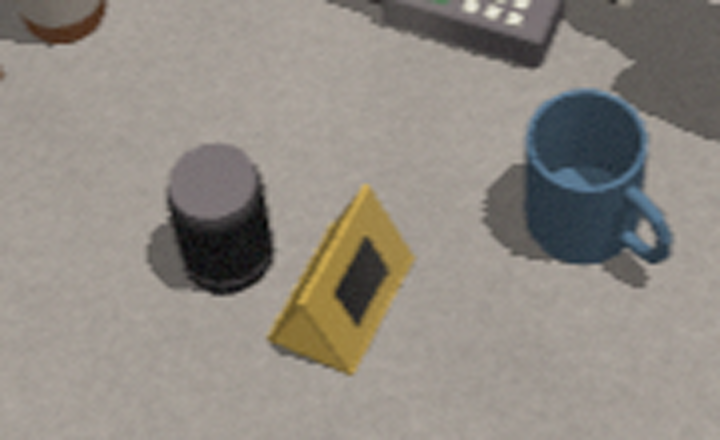

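```bash
python3 - <<'E'
from h import *
np.set_printoptions(precision=4,suppress=True)
t=read_camera('top');s=read_camera('side')
a=np.radians(5.2);x=np.array([np.cos(a),np.sin(a)]);y=np.array([-x[1],x[0]])
for c,L,rg in((t,cr([(212,242)],120,170,6),cr([(137,436),(345,417)],120,170,6)),(s,cr([(213,181)],160,240,4),cr([(366,186),(303,305)],160,240,4))):
    l=px2w(c,L,.09)[0,:2];m=px2w(c,rg,.07)[:,:2].mean(0);print(l,m,(l-m)@x,(l-m)@y)
E
```

```text
[0.5334 0.3102] [0.4551 0.3012] 0.07875436868250887 0.0018349100276307167
[0.5333 0.3116] [0.4519 0.3038] 0.08179004495896425 0.0003613446215180411
```

Request:
{"fn": "carry_out", "kwargs": {
  "deltas": [
    {"fingers": 0, "dx": 0, "dy": -0.2, "dz": -3, "ax": 0, "ay": 0, "az": 0},
    {"fingers": 0, "dx": 0, "dy": 0, "dz": -3, "ax": 0, "ay": 0, "az": 0},
    {"fingers": 0, "dx": 0, "dy": 0, "dz": -2.5, "ax": 0, "ay": 0, "az": 0},
    {"fingers": 0, "dx": 0, "dy": 0, "dz": -1.4, "ax": 0, "ay": 0, "az": 0},
    {"fingers": 0, "dx": 0, "dy": 0, "dz": 0, "ax": 0, "ay": 0, "az": 0},
    {"fingers": 0, "dx": 0, "dy": 0, "dz": 0, "ax": 0, "ay": 0, "az": 0},
    {"fingers": 255, "dx": 0, "dy": 0, "dz": 0, "ax": 0, "ay": 0, "az": 0},
    {"fingers": 255, "dx": 0, "dy": 0, "dz": 0, "ax": 0, "ay": 0, "az": 0},
    {"fingers": 255, "dx": 0, "dy": 0, "dz": 0, "ax": 0, "ay": 0, "az": 0},
    {"fingers": 255, "dx": 0, "dy": 0, "dz": 0, "ax": 0, "ay": 0, "az": 0},
    {"fingers": 255, "dx": 0, "dy": 0, "dz": 0, "ax": 0, "ay": 0, "az": 0}
  ]
}}

```text
time: 16.67
ee_pos: [0.4844, -0.07, 0.1144]
tool_rot: [[0.27, 0.963, 0.003], [0.963, -0.27, -0.0], [0.0, 0.003, -1.0]]
wrist_force: [-1.7, 1.4, 6.5]
width: 0.0591
```

Request:
{"fn": "carry_out", "kwargs": {
  "deltas": [
    {"fingers": 255, "dx": 0, "dy": 0, "dz": 2, "ax": 0, "ay": 0, "az": 0},
    {"fingers": 255, "dx": 0, "dy": 0, "dz": 3.5, "ax": 0, "ay": 0, "az": 0},
    {"fingers": 255, "dx": 0, "dy": 0, "dz": 4, "ax": 0, "ay": 0, "az": 0},
    {"fingers": 255, "dx": 0, "dy": 0, "dz": 3.5, "ax": 0, "ay": 0, "az": 0},
    {"fingers": 255, "dx": 0, "dy": 0, "dz": 0, "ax": 0, "ay": 0, "az": 0}
  ]
}}

```text
time: 17.08
ee_pos: [0.4874, -0.0703, 0.2501]
tool_rot: [[0.271, 0.963, 0.014], [0.963, -0.271, -0.002], [0.001, 0.014, -1.0]]
wrist_force: [1.9, -0.0, -3.0]
width: 0.059
```

```bash
python3 - <<'E'
from h import *
c=read_camera('side');crop(c,'pics/s8.png',290,110,390,190,8);print(robot.get_obs()['ee_pos'])
E
```

```text
[ 0.48569756 -0.07031899  0.24681202]
```

View pics/s8.png

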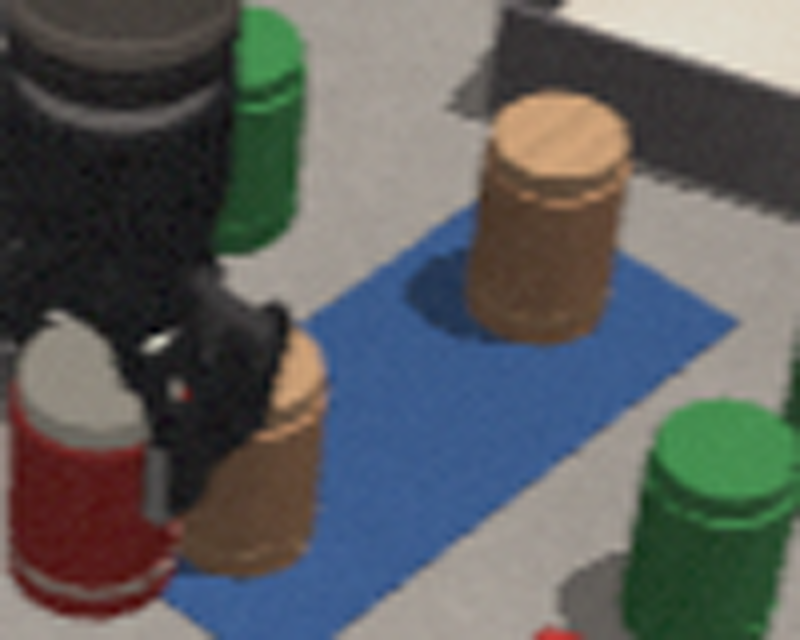

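Request:
{"fn": "carry_out", "kwargs": {
  "deltas": [
    {"fingers": 255, "dx": -0.1, "dy": -1.8, "dz": 0, "ax": 0, "ay": 0, "az": 0},
    {"fingers": 255, "dx": -0.1, "dy": -3.3, "dz": 0, "ax": 0, "ay": 0, "az": 0},
    {"fingers": 255, "dx": -0.1, "dy": -3.3, "dz": 0, "ax": 0, "ay": 0, "az": 0},
    {"fingers": 255, "dx": -0.1, "dy": -3.3, "dz": 0, "ax": 0, "ay": 0, "az": 0},
    {"fingers": 255, "dx": -0.1, "dy": -3.3, "dz": 0, "ax": 0, "ay": 0, "az": 0},
    {"fingers": 255, "dx": -0.1, "dy": -3.3, "dz": 0, "ax": 0, "ay": 0, "az": 0},
    {"fingers": 255, "dx": -0.1, "dy": -3.3, "dz": 0, "ax": 0, "ay": 0, "az": 0},
    {"fingers": 255, "dx": 0, "dy": -2.4, "dz": 0, "ax": 0, "ay": 0, "az": 0},
    {"fingers": 255, "dx": 0, "dy": -1.5, "dz": 0, "ax": 0, "ay": 0, "az": 0},
    {"fingers": 255, "dx": 0, "dy": 0, "dz": 0, "ax": 0, "ay": 0, "az": 0},
    {"fingers": 255, "dx": 0, "dy": 0, "dz": 0, "ax": 0, "ay": 0, "az": 0},
    {"fingers": 255, "dx": 0, "dy": 0, "dz": 0, "ax": 0, "ay": 0, "az": 0}
  ]
}}

```text
time: 18.13
ee_pos: [0.4765, -0.3229, 0.2419]
tool_rot: [[0.268, 0.963, -0.001], [0.963, -0.268, 0.003], [0.002, -0.002, -1.0]]
wrist_force: [-0.6, 0.1, -3.9]
width: 0.0594
```

Request:
{"fn": "carry_out", "kwargs": {
  "deltas": [
    {"fingers": 255, "dx": 0.1, "dy": -0.1, "dz": -2, "ax": 0, "ay": 0, "az": 0},
    {"fingers": 255, "dx": 0, "dy": 0, "dz": -3, "ax": 0, "ay": 0, "az": 0},
    {"fingers": 255, "dx": 0, "dy": 0, "dz": -3, "ax": 0, "ay": 0, "az": 0},
    {"fingers": 255, "dx": 0, "dy": 0, "dz": -2.5, "ax": 0, "ay": 0, "az": 0},
    {"fingers": 255, "dx": 0, "dy": 0, "dz": -1, "ax": 0, "ay": 0, "az": 0},
    {"fingers": 255, "dx": 0, "dy": 0, "dz": -0.6, "ax": 0, "ay": 0, "az": 0},
    {"fingers": 255, "dx": 0, "dy": 0, "dz": 0, "ax": 0, "ay": 0, "az": 0},
    {"fingers": 255, "dx": 0, "dy": 0, "dz": 0, "ax": 0, "ay": 0, "az": 0},
    {"fingers": 255, "dx": 0, "dy": 0, "dz": 0, "ax": 0, "ay": 0, "az": 0}
  ]
}}

```text
time: 18.88
ee_pos: [0.4787, -0.3265, 0.1237]
tool_rot: [[0.27, 0.963, 0.003], [0.963, -0.27, -0.002], [-0.001, 0.003, -1.0]]
wrist_force: [0.2, -0.6, -2.8]
width: 0.0592
```

Request:
{"fn": "carry_out", "kwargs": {
  "deltas": [
    {"fingers": 255, "dx": 0, "dy": 0, "dz": -0.4, "ax": 0, "ay": 0, "az": 0},
    {"fingers": 255, "dx": 0, "dy": 0, "dz": -0.2, "ax": 0, "ay": 0, "az": 0},
    {"fingers": 255, "dx": 0, "dy": 0, "dz": 0, "ax": 0, "ay": 0, "az": 0},
    {"fingers": 255, "dx": 0, "dy": 0, "dz": 0, "ax": 0, "ay": 0, "az": 0},
    {"fingers": 255, "dx": 0, "dy": 0, "dz": 0, "ax": 0, "ay": 0, "az": 0}
  ]
}}

```text
time: 19.3
ee_pos: [0.4774, -0.3262, 0.1161]
tool_rot: [[0.271, 0.963, 0.0], [0.963, -0.271, -0.0], [-0.0, 0.0, -1.0]]
wrist_force: [-0.4, -0.5, -3.8]
width: 0.0594
```

Request:
{"fn": "carry_out", "kwargs": {
  "deltas": [
    {"fingers": 255, "dx": 0, "dy": 0.1, "dz": -0.15, "ax": 0, "ay": 0, "az": 0},
    {"fingers": 255, "dx": 0, "dy": 0, "dz": 0, "ax": 0, "ay": 0, "az": 0},
    {"fingers": 255, "dx": 0, "dy": 0, "dz": 0, "ax": 0, "ay": 0, "az": 0},
    {"fingers": 255, "dx": 0, "dy": 0, "dz": 0, "ax": 0, "ay": 0, "az": 0}
  ]
}}

```text
time: 19.63
ee_pos: [0.4776, -0.3251, 0.1145]
tool_rot: [[0.27, 0.963, 0.0], [0.963, -0.27, -0.0], [-0.0, 0.001, -1.0]]
wrist_force: [0.4, -0.2, -1.5]
width: 0.0591
```

Near contact; release and retreat up and away.

Request:
{"fn": "carry_out", "kwargs": {
  "deltas": [
    {"fingers": 255, "dx": 0, "dy": 0, "dz": -0.1, "ax": 0, "ay": 0, "az": 0},
    {"fingers": 255, "dx": 0, "dy": 0, "dz": 0, "ax": 0, "ay": 0, "az": 0},
    {"fingers": 30, "dx": 0, "dy": 0, "dz": 0, "ax": 0, "ay": 0, "az": 0},
    {"fingers": 0, "dx": 0, "dy": 0, "dz": 0, "ax": 0, "ay": 0, "az": 0},
    {"fingers": 0, "dx": 0, "dy": 0, "dz": 0, "ax": 0, "ay": 0, "az": 0},
    {"fingers": 0, "dx": 0, "dy": 0, "dz": 0, "ax": 0, "ay": 0, "az": 0},
    {"fingers": 0, "dx": 0, "dy": 0, "dz": 2.5, "ax": 0, "ay": 0, "az": 0},
    {"fingers": 0, "dx": 0, "dy": 0, "dz": 4, "ax": 0, "ay": 0, "az": 0},
    {"fingers": 0, "dx": 0, "dy": 0, "dz": 4, "ax": 0, "ay": 0, "az": 0},
    {"fingers": 0, "dx": 0, "dy": 0, "dz": 4, "ax": 0, "ay": 0, "az": 0},
    {"fingers": 0, "dx": 0, "dy": 0, "dz": 4, "ax": 0, "ay": 0, "az": 0}
  ]
}}

```text
time: 20.55
ee_pos: [0.4771, -0.3249, 0.3003]
tool_rot: [[0.27, 0.963, 0.0], [0.963, -0.27, 0.0], [0.0, 0.0, -1.0]]
wrist_force: [-0.2, -1.6, -0.3]
width: 0.0853
```

Request:
{"fn": "carry_out", "kwargs": {
  "deltas": [
    {"fingers": 0, "dx": -1, "dy": -3, "dz": 0, "ax": 0, "ay": 0, "az": 0},
    {"fingers": 0, "dx": -1.5, "dy": -3, "dz": 0, "ax": 0, "ay": 0, "az": 0},
    {"fingers": 0, "dx": -1.5, "dy": -3, "dz": 0, "ax": 0, "ay": 0, "az": 0},
    {"fingers": 0, "dx": -1.5, "dy": -3, "dz": 0, "ax": 0, "ay": 0, "az": 0},
    {"fingers": 0, "dx": -1.5, "dy": -3, "dz": 0, "ax": 0, "ay": 0, "az": 0},
    {"fingers": 0, "dx": -1.5, "dy": -3, "dz": 0, "ax": 0, "ay": 0, "az": 0},
    {"fingers": 0, "dx": -1.5, "dy": -3, "dz": 0, "ax": 0, "ay": 0, "az": 0},
    {"fingers": 0, "dx": -1.5, "dy": -3, "dz": 0, "ax": 0, "ay": 0, "az": 0},
    {"fingers": 0, "dx": 0, "dy": 0, "dz": 0, "ax": 0, "ay": 0, "az": 0},
    {"fingers": 0, "dx": 0, "dy": 0, "dz": 0, "ax": 0, "ay": 0, "az": 0}
  ]
}}

```text
time: 21.38
ee_pos: [0.3599, -0.5673, 0.2977]
tool_rot: [[0.275, 0.961, -0.001], [0.961, -0.275, -0.0], [-0.0, -0.001, -1.0]]
wrist_force: [0.4, 0.3, 0.7]
width: 0.0854
```

```bash
python3 - <<'E'
from h import *
c=read_camera('top');crop(c,'pics/t9.png',350,195,460,265,7);cv2.imwrite('pics/t9full.png',c['frame'][:,:,::-1])
c=read_camera('side');crop(c,'pics/s9.png',290,110,390,190,8);cv2.imwrite('pics/s9full.png',c['frame'][:,:,::-1])
E
```

```text
(no output)
```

View pics/t9.png

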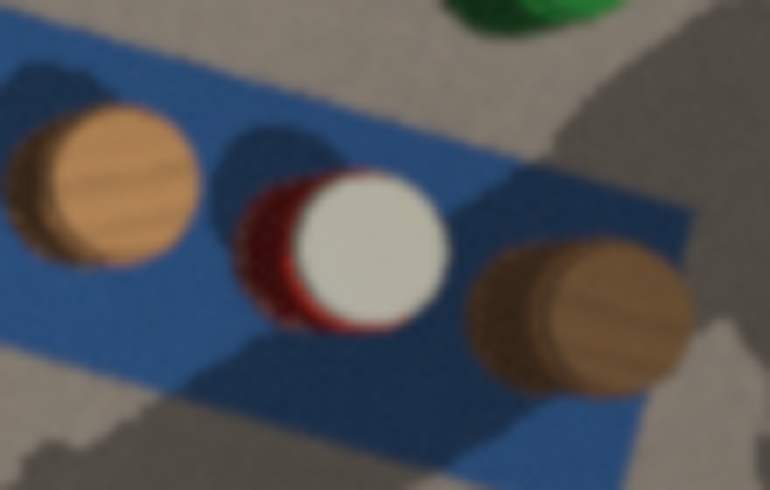

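View pics/s9.png

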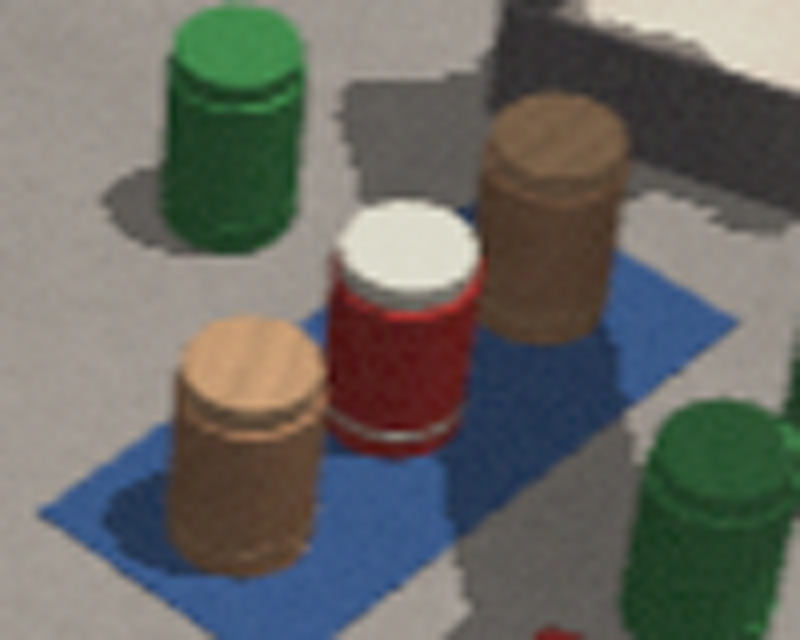

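View pics/t9full.png

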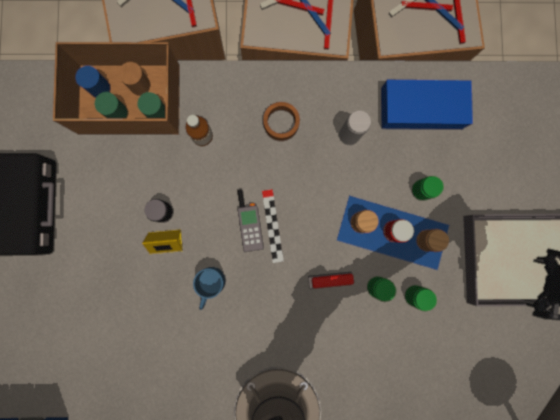

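View pics/s9full.png

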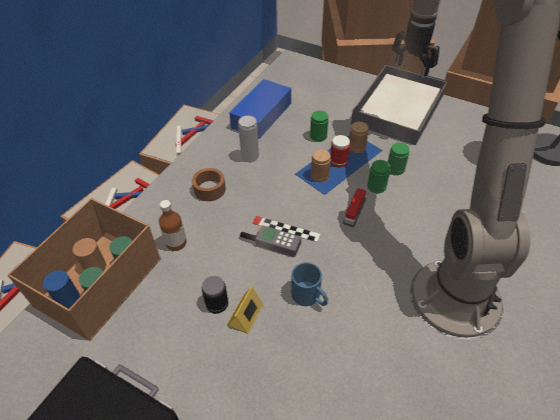

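```bash
python3 -c "
from bench import sign_off
print(sign_off())"
```

```text
the job is handed in; nothing more can be done
None
```

All three exhibits are placed and the job is handed in, at about 21.5 s on the robot's clock against the 72 s limit. I moved them in the order asked: radio, black tub, red tub. The arm is parked clear of everything.

Last checks, from the top and side cameras (the calibration is good to about 2 mm, and I read the corners and lid centres by eye):

| Exhibit | Top camera | Side camera |
|---|---|---|
| Radio: gap to bar | 18 mm | 22 mm |
| Radio: off centre along bar | 1 mm | under 0.5 mm |
| Radio: angle to bar | 0.7° | 0.5° |
| Black tub: distance behind marker centre (80 mm wanted for a 2 cm gap) | 79 mm | 82 mm |
| Black tub: off centre | 2 mm | under 0.5 mm |
| Red tub: lid against midpoint of the tan lids | about 0.4 mm | about 1 mm |

- **Radio:** it lies face up with the antenna pointing to the bar's red end.
- **Disagreements:** the two cameras differ by 4 mm on the radio gap and 3 mm on the black tub's distance. I put this down to calibration and corner reading, so both gaps should be 2 cm to within a few millimetres. The side camera also read the radio only 45 mm wide instead of 55 mm, so I trust its radio gap less.
- **Everything else:** the tan tubs look unmoved in close-ups, and nothing else has visibly shifted in the overall views. All the tubs are upright.
- **Forces:** the highest wrist force component I saw was about 7 N, read at the end of each move.

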